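# Close the router-bit case by the saw: fold the cover, tuck its edge under the lip

### The job

Close the wooden router-bit case on the saw bench: with the fingertips push the open cover over until it lies flat on the case, then push it along (its raised thumb strip is there to push on) until its free edge is tucked fully home beneath the retaining lip, and leave the case closed with the hand clear. Only push and press, gently: do not pinch, lift or carry anything, do not shove the case away from its place, and leave the glue bottle, the wood offcut and the push block alone.

Things in the scene. Friction and masses are not known exactly. Their poses are not given: they have to be found in the camera images.
- case: Wooden case of router bits, loose on the bench, 2 to 3 kg, 150 mm (its x) by 240 mm (y), walls 60 mm high, 10 mm thick, bits inside below 52 mm. Origin: centre of its underside; z up. The cover's hinge runs along its -x side, the retaining lip along its +x side
- hinge_mid (a point): Middle of the hinge axis, on the case at local x -75 mm, y 0, 61 mm above the bench. The axis is parallel to the case's y
- lip_edge (a point): Middle of the lip's inner edge (facing the hinge), at case-local x 56 mm, y 0, 72.5 mm above the bench. The lip is a ledge 200 mm long, 5 mm thick, 19 mm deep (local x 56 to 75 mm), underside 70 mm and top 75 mm above the bench, open towards the hinge, closed behind by a riser at local x 67 mm
- cover (a joint): Hinge angle of the cover, rad: 0 = flat on the case, grows as it opens, 1.57 = upright, stop at 2.0 (leaning back away from the lip). Stiff hinge (0.13 N m): it stays at any angle it is left, so it must be pushed right down flat; 2 to 3 N near its free edge moves it
- plate (a joint): How far the cover's plate has slid out along its two hinge straps, m: 0 = drawn back (start), 0.016 = fully out towards the lip. Takes about 2.5 N, stays where left. Flat and drawn back, the free edge is 7 mm short of the lip; fully out, 9 mm under it. Slid out over 7 mm before it is flat, it lands on top of the lip
- plate_edge (a point): Middle of the cover plate's free edge, mid-thickness, 124 mm from the hinge axis (140 slid out). Plywood plate 118 mm by 200 mm (along the hinge), 6 mm thick, starting 6 mm from the axis; flat, its underside is 61 mm and top 67 mm above the bench, 3 mm below the lip's underside. x: hinge to free edge, y: along hinge, z: out of the outer face (up when flat)
- strip_top (a point): Middle of the top of the thumb strip: dark wooden bar on the cover's outer face, 80 mm long along the hinge, 14 wide, 14 high; its long sides are 45 and 59 mm from the hinge axis while drawn back. Flat, its top is 81 mm above the bench. Axes as plate_edge. Two brass straps 18 mm wide, 2 mm thick lie on the outer face 85 mm either side, reaching 49 mm from the hinge
- glue: Bystander: white glue bottle, 60 mm across, 160 mm tall, upright. Origin: centre of its underside
- offcut: Bystander: hardwood offcut 90 x 45 x 45 mm. Origin: centre of its underside
- pushblock: Bystander: black saw push block 100 x 70 x 20 mm with a wooden knob on top, 70 mm high in all. Origin: centre of its underside

How it is judged:
By the outcome, as a careful person would: the job done as asked, in the order asked, and still so for the second after the job is handed in, with the robot touching nothing.
It also fails if it takes over 43 s, if anything falls off the work surface, if the arm or the gripper's body presses on something with over 40 N, if the wrist force passes 120 N, or if a joint passes its speed limit or range.

### The arm

A 6-joint arm with a two-finger parallel gripper is mounted at the origin on the work surface. World frame = base frame: x ahead of the robot, y to its left, z up, the work surface at z = 0. Lengths are in m, angles in degrees, forces in N, time in s.
With the tool pointing down it reaches from about 0.325 to 0.75 m from the base axis. Payload 7.6 kg.
Tool frame: the origin (TCP) lies between the finger pads; the fingertips stand 8 mm ahead of it and the grasp point (between the pads) lies 11 mm behind it (robot.nose_length is the distance from the TCP to the fingertips, in m); z points along the fingers, y is the line along which they close (so a half turn about z gives the same grasp; the last joint's range is limited). The gripper opens to 85 mm and grips with 20 to 120 N. Pads are 22 mm wide; open, the fingers measure 114 mm over their backs; the gripper's body (76 mm by 85 mm) begins 54 mm behind the grasp point. The pads swing forward as they close: fully open they stand 13 mm farther back than shut.
Start: joints at [-72.382, 2.991, 80.254, -0, 96.75, -4.028], TCP at [0.194, -0.488, 0.239] pointing down, gripper open.
Joint ranges: [-166.34, 166.34], [-52.06, 124.39], [6.96, 135.62], [-60.46, 240.46], [14.63, 156.25], [-167.68, 167.68]. Speed limits (degrees/s): [147.25, 147.25, 172.46, 180, 180, 180].

### API

Orientations are given as [roll, pitch, yaw] about the fixed x, y, z axes, in that order (R = Rz(yaw) Ry(pitch) Rx(roll)).
In Python, from station import robot gives the robot as it stands.
- The arm moves only by the tool step_arm, never from a script. Its argument "commands" is a list of rows, each a list of 3 entries, a list of its own where there are three numbers: the shift along the world's x, y, z in mm, then the turn about the world's z in rad, then the closure, from 0 (fully open) to 1 (shut). A call has 1 to 8 rows; each row shifts and turns the commanded pose from where the row before left it; what a row does not reach is not made up. A row lasts 1/10 s, in which the tool goes at most 50 mm and 8.59 degrees, less where a joint would pass 70% of its speed; a pose out of reach is approached as far as the arm can. A call with a gripper value outside its range is refused whole. The fingers move at their own pace and stop on an object; the grip force is fixed at half the most. Time passes only in rows, so rows that do not move let the fingers close. It gives the time, the measured TCP pose, the force, the opening and the grip force at its end, in the units of the state.
- robot.get_state(): the state, without advancing time (a new reading comes with each control period).
- robot.capture(name): name is "scene" or "side" or "wrist"; returns a dict with "color" (384x512x3 uint8, red, green, blue), "mtx" (3x3 intrinsics, pixels), "dist_coeffs" ([k1, k2, p1, p2, k3] as OpenCV has them; the pictures are not rectified), "origin" and "attitude" of the camera in the world; the wrist camera has in their place "mount" (4x4, takes a point from camera to tool coordinates, whose origin is the TCP and whose axes are the flange's). Camera axes: x right, y down, z forward; pixel columns grow to the right and rows downward; lengths in m; the calibration is good to about 2 mm. A picture is of the moment at which its call begins: read the wrist's pose just before it. There is no depth.
- robot.sign_off(): hands the job in; it is judged then, once.
The state is a dict: "clock": time; "qpos": joint angles; "joint_velocities": joint speeds; "joint_efforts": joint torques, N m; "position": TCP position; "ee_rot": TCP orientation; "contact_force": force on the tool from outside, world axes, zero at the start; "wrist_torque": the same for the moment, N m; "width": opening from 0.0 (shut) to 1.0 (fully open); "grasp_force": force on a finger pad.
Only numpy, scipy, OpenCV 4.12 (cv2) and the standard library are available. Lean on these libraries where they do the work, as an engineer would, in place of code of your own. Each camera call takes 0.05 s, during which the arm holds its last target. There are 200 camera calls.

## Working session

There is one attempt and no reset: what is moved stays moved. The work goes in short steps, Python scripts to look and compute and a tool call to move; the robot and the scene stay as the last step left them, time stands still between calls to the robot, and variables do not carry over. Pictures are saved under pics/ and viewed, at most 10 in all, crops included, and the job is handed in when it is done.

Besides the shell and the picture viewer there is one more tool, called after "Call:" as name(argument=value, ...), one argument or row to a line, values as JSON. step_arm: Moves the arm, as the interface text tells. Its arguments: {"type":"object","properties":{"commands":{"type":"array"}},"required":["commands"]}

```bash
mkdir -p pics; ls; cat > h.py <<'E'
import numpy as np, cv2
from station import robot
from scipy.spatial.transform import Rotation as R
def snap(n,f):
    c=robot.capture(n); cv2.imwrite(f'pics/{f}.png',c['color'][:,:,::-1]); np.save(f'pics/{f}.npy',c,allow_pickle=True); return c
E
python3 - <<'E'
from h import *
s=robot.get_state(); print(s)
for n in('scene','side'):
    c=snap(n,n+'0'); print({k:v for k,v in c.items() if k!='color'})
a=cv2.imread('pics/scene0.png');b=cv2.imread('pics/side0.png')
E
```

```text
pics
{'clock': 0.0, 'qpos': array([-7.23798899e+01,  3.02807635e+00,  8.03130319e+01,  1.88242355e-03,
        9.67502362e+01, -4.02852148e+00]), 'joint_velocities': array([ 0.11250108,  0.04024445, -0.01961587, -0.04796786, -0.04523826,
        0.0782047 ]), 'joint_efforts': array([ 1.95588545e-04, -3.81661749e+01, -3.60189629e+01,  2.34895111e-06,
        6.18127073e-03, -7.32509136e-06]), 'position': array([ 0.19361586, -0.48768162,  0.23846448]), 'ee_rot': array([-1.79909013e+02, -8.28232400e-03,  2.16488448e+01]), 'contact_force': array([-0.02041231, -0.01625367, -0.53960955]), 'wrist_torque': array([-0.05363692, -0.01169448, -0.00024789]), 'grasp_force': 0.0, 'width': 1.0010143122491837}
{'mtx': array([[401.44127996,   0.        , 254.05217726],
       [  0.        , 401.44127996, 187.87117722],
       [  0.        ,   0.        ,   1.        ]]), 'dist_coeffs': array([-0.03831297,  0.        ,  0.        ,  0.        ,  0.        ]), 'origin': array([ 0.88330511, -0.30382371,  0.68327112]), 'attitude': array([-143.48934308,    0.46333541,   38.54620263])}
{'mtx': array([[365.09833786,   0.        , 259.49889601],
       [  0.        , 365.09833786, 191.69136708],
       [  0.        ,   0.        ,   1.        ]]), 'dist_coeffs': array([-0.03185588,  0.        ,  0.        ,  0.        ,  0.        ]), 'origin': array([ 0.45486917, -0.51481071,  0.53087036]), 'attitude': array([-127.50468168,   -0.54886054,  -14.9545688 ])}
```

View pics/scene0.png

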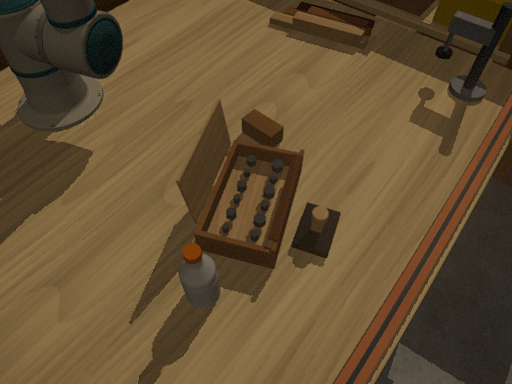

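View pics/side0.png

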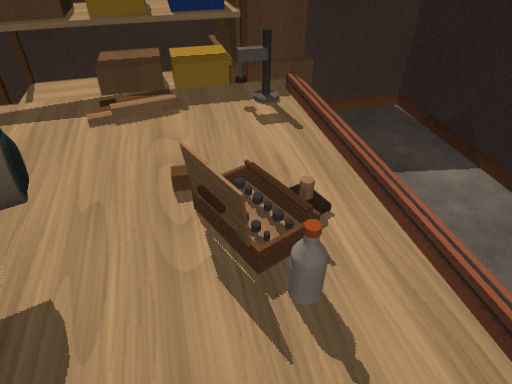

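The scene view shows the case around (250,200), its lip on the right from (302,152) to (275,265). The cover stands open on the left, with its free edge from (221,104) to (180,183). The glue is at (200,280), the push block at (317,230) and the offcut at (262,128). In the side view the plate is at (215,190) with its strip at (211,200). I'll enlarge both to pick the corners.

```bash
python3 - <<'E'
import cv2,numpy as np
a=cv2.imread('pics/scene0.png')[95:275,170:310];b=cv2.imread('pics/side0.png')[135:275,165:345]
def g(i,x0,y0,s):
    i=cv2.resize(i,None,fx=s,fy=s,interpolation=cv2.INTER_CUBIC); i=cv2.convertScaleAbs(i,alpha=1.7)
    for x in range(0,i.shape[1],20*s): cv2.line(i,(x,0),(x,6),(0,255,255),1);cv2.putText(i,str(x0+x//s),(x,16),0,.35,(0,255,255),1)
    for y in range(0,i.shape[0],20*s): cv2.line(i,(0,y),(6,y),(0,255,255),1);cv2.putText(i,str(y0+y//s),(6,y+4),0,.35,(0,255,255),1)
    return i
cv2.imwrite('pics/ca.png',g(a,170,95,3));cv2.imwrite('pics/cb.png',g(b,165,135,4))
E
```

```text
(no output)
```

View pics/ca.png

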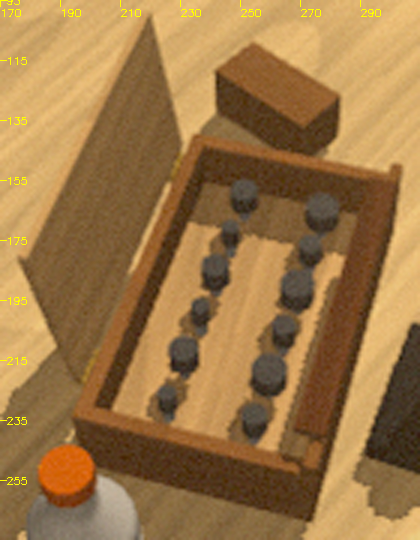

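View pics/cb.png

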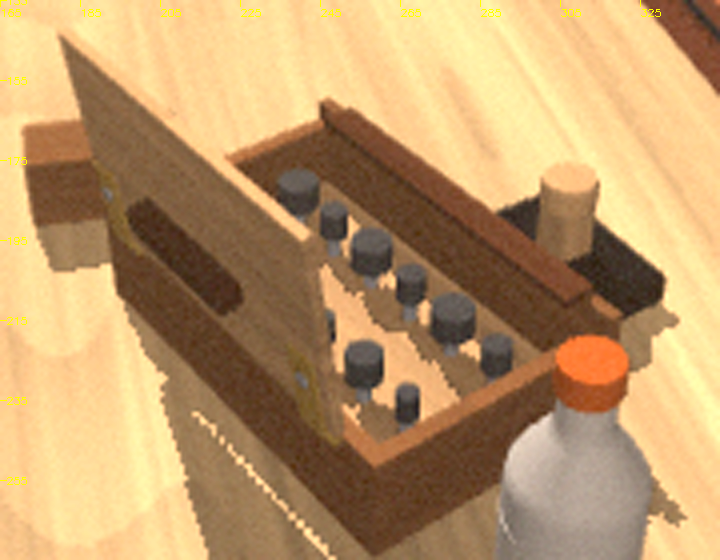

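```bash
cat >> h.py <<'E'
def ray(c,uv):
    p=cv2.undistortPoints(np.array([[uv]],float),c['mtx'],c['dist_coeffs'])[0,0]
    return np.array(c['origin']), R.from_euler('xyz',c['attitude'],degrees=True).apply([*p,1])
def plane(c,uv,z):
    o,d=ray(c,uv); return o+d*(z-o[2])/d[2]
def tri(c1,u1,c2,u2):
    o1,d1=ray(c1,u1);o2,d2=ray(c2,u2)
    t=np.linalg.lstsq(np.c_[d1,-d2],o2-o1,rcond=None)[0]
    a,b=o1+t[0]*d1,o2+t[1]*d2; return (a+b)/2,np.linalg.norm(a-b)
E
python3 - <<'E'
from h import *
np.set_printoptions(precision=4,suppress=True)
S=np.load('pics/scene0.npy',allow_pickle=True).item();D=np.load('pics/side0.npy',allow_pickle=True).item()
for n,u,v in [('cover far',(220,99.7),(180.5,144)),('cover near',(177,181.7),(242.5,195)),('hinge near rim',(195.3,231.7),(258.8,251.8)),('lip far top',(303.3,150.3),(245.5,160.5))]: print(n,*tri(S,u,D,v))
for n,c,u,z in [('hn',S,(195.3,231.7),.06),('hf',S,(236.7,140.7),.06),('lf',S,(303.3,150.3),.075),('ln bottom',S,(272.7,268.3),0),
 ('hn',D,(258.8,251.8),.06),('hn bot',D,(258.8,273.8),0),('hf bot',D,(194.5,208),0),('lf',D,(245.5,160.5),.075)]: print(n,plane(c,u,z))
E
```

```text
cover far [0.4693 0.1069 0.1795] 0.0008263360297723752
cover near [ 0.5472 -0.0825  0.1848] 0.0012663226719190701
hinge near rim [ 0.5713 -0.0889  0.0608] 0.0021864534888556136
lip far top [0.6142 0.1878 0.0685] 0.0029355083800631622
hn [ 0.57   -0.0876  0.06  ]
hf [0.4855 0.1284 0.06  ]
lf [0.6182 0.181  0.075 ]
ln bottom [ 0.706  -0.0349 -0.    ]
hn [ 0.5719 -0.0894  0.06  ]
hn bot [ 0.5727 -0.0884  0.    ]
hf bot [0.4807 0.1299 0.    ]
lf [0.6116 0.1801 0.075 ]
```

Call:
step_arm(
  commands=[
    [[17, 30, 0], 0, 1],
    [[17, 30, 0], 0, 1],
    [[17, 30, 0], 0, 1],
    [[17, 30, 0], 0, 1],
    [[17, 30, 0], 0, 1],
    [[17, 30, 0], 0, 1],
    [[17, 30, 0], 0, 1],
    [[17, 30, 0], 0, 1],
  ],
)

```text
clock: 0.9
position: [0.33, -0.2466, 0.239]
ee_rot: [-180.0, 0.0, 21.6]
contact_force: [0.3, 0.1, -0.0]
width: -0.002
grasp_force: 0.0
```

Call:
step_arm(
  commands=[
    [[17, 30, 0], 0, 1],
    [[17, 30, 0], 0, 1],
    [[17, 30, 0], 0, 1],
    [[17, 30, 0], 0, 1],
    [[17, 30, 0], 0, 1],
    [[16, 30, 0], 0, 1],
    [[16, 30, 0], 0, 1],
    [[12, 25, 0], 0, 1],
  ],
)

```text
clock: 1.7
position: [0.4591, -0.0113, 0.2389]
ee_rot: [-180.0, 0.0, 21.7]
contact_force: [-0.4, -0.2, -0.2]
width: -0.001
grasp_force: 0.0
```

Call:
step_arm(
  commands=[
    [[0, 3, -17], 0, 1],
    [[0, 1, -17], 0, 1],
    [[0, 0, -17], 0, 1],
    [[0, 0, -14], 0, 1],
    [[9, 3.6, 0], 0, 1],
    [[9, 3.6, 0], 0, 1],
    [[9, 3.6, 0], 0, 1],
    [[5, 2, 0], 0, 1],
  ],
)

```text
clock: 2.5
position: [0.4921, 0.0042, 0.1751]
ee_rot: [180.0, -0.1, 21.7]
contact_force: [-0.2, 0.3, 0.8]
width: 0.0
grasp_force: 0.0
```

Call:
step_arm(
  commands=[
    [[5, 2, 0], 0, 1],
    [[5, 2, 0], 0, 1],
    [[5, 2, 0], 0, 1],
    [[5, 2, 0], 0, 1],
  ],
)

```text
clock: 2.9
position: [0.511, 0.0119, 0.1744]
ee_rot: [180.0, 0.0, 21.6]
contact_force: [-1.4, -0.4, 2.0]
width: 0.0
grasp_force: 0.7
```

```bash
python3 - <<'E'
from h import *
a=snap('scene','s1')['color'][80:280,150:330];b=snap('side','d1')['color'][80:280,150:330]
cv2.imwrite('pics/m1.png',cv2.convertScaleAbs(cv2.resize(np.hstack([a,b]),None,fx=2.2,fy=2.2)[:,:,::-1],alpha=1.6)); print(robot.get_state()['position'])
E
```

```text
[0.51115956 0.01201995 0.17427577]
```

View pics/m1.png

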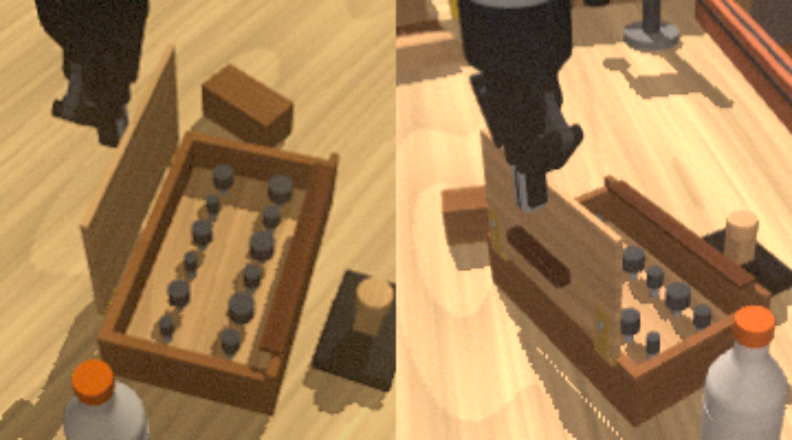

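The scene shows the shut fingertips on the cover's outer face above the strip, with the cover about upright. I'll sweep it over along the arc.

Call:
step_arm(
  commands=[
    [[6.3, 2.5, -1], 0, 1],
    [[6.3, 2.5, -1], 0, 1],
    [[6.3, 2.5, -1], 0, 1],
    [[6.3, 2.5, -1], 0, 1],
    [[5.6, 2.3, -2.6], 0, 1],
    [[5.6, 2.3, -2.6], 0, 1],
    [[5.6, 2.2, -2.6], 0, 1],
    [[5.6, 2.2, -2.6], 0, 1],
  ],
)

```text
clock: 3.8
position: [0.5587, 0.0311, 0.1596]
ee_rot: [-180.0, 0.0, 21.7]
contact_force: [-1.6, -0.1, 0.1]
width: -0.003
grasp_force: 0.4
```

Call:
step_arm(
  commands=[
    [[4.9, 2, -4.1], 0, 1],
    [[4.9, 2, -4.1], 0, 1],
    [[4.9, 2, -4.1], 0, 1],
    [[4.8, 1.9, -4.1], 0, 1],
    [[3.5, 1.4, -5.1], 0, 1],
    [[3.5, 1.4, -5.1], 0, 1],
    [[3.5, 1.4, -5.1], 0, 1],
    [[3.5, 1.4, -5.1], 0, 1],
  ],
)

```text
clock: 4.6
position: [0.592, 0.0444, 0.1226]
ee_rot: [-180.0, 0.0, 21.6]
contact_force: [-1.3, 0.1, 0.6]
width: -0.001
grasp_force: 0.3
```

Call:
step_arm(
  commands=[
    [[2.3, 0.9, -5.8], 0, 1],
    [[2.3, 0.9, -5.8], 0, 1],
    [[2.3, 0.9, -5.8], 0, 1],
    [[2.3, 0.9, -5.8], 0, 1],
    [[1, 0.4, -5], 0, 1],
    [[1, 0.4, -5], 0, 1],
    [[1, 0.4, -5], 0, 1],
  ],
)

```text
clock: 5.3
position: [0.604, 0.0491, 0.0845]
ee_rot: [180.0, 0.0, 21.6]
contact_force: [-0.4, -0.3, 0.0]
width: -0.003
grasp_force: 0.2
```

Call:
step_arm(
  commands=[
    [[0.5, 0.2, -3], 0, 1],
    [[0, 0, -3], 0, 1],
    [[0, 0, -2], 0, 1],
    [[0, 0, -1], 0, 1],
  ],
)

```text
clock: 5.7
position: [0.6045, 0.0493, 0.0758]
ee_rot: [180.0, -0.0, 21.6]
contact_force: [0.0, 0.1, 0.9]
width: 0.002
grasp_force: 0.2
```

Call:
step_arm(
  commands=[
    [[0, 0, -1], 0, 1],
    [[0, 0, 0], 0, 1],
  ],
)

```text
clock: 5.9
position: [0.6045, 0.0493, 0.0751]
ee_rot: [180.0, -0.0, 21.6]
contact_force: [-0.2, 0.2, 0.1]
width: 0.002
grasp_force: 0.0
```

Call:
step_arm(
  commands=[
    [[0, 0, -1], 0, 1],
    [[0, 0, 0], 0, 1],
  ],
)

```text
clock: 6.1
position: [0.6047, 0.0493, 0.0748]
ee_rot: [180.0, -0.0, 21.6]
contact_force: [-2.5, -0.0, 3.9]
width: -0.005
grasp_force: 2.3
```

Call:
step_arm(
  commands=[
    [[0, 0, -0.5], 0, 1],
    [[0, 0, 0], 0, 1],
  ],
)

```text
clock: 6.3
position: [0.6049, 0.0494, 0.0748]
ee_rot: [180.0, -0.1, 21.6]
contact_force: [-2.1, 0.9, 6.8]
width: -0.001
grasp_force: 3.4
```

Call:
step_arm(
  commands=[
    [[0, 0, 8], 0, 1],
    [[0, 0, 20], 0, 1],
    [[0, 0, 20], 0, 1],
    [[-20, -8, 10], 0, 1],
    [[-30, -12, 0], 0, 1],
    [[-30, -12, 0], 0, 1],
    [[-30, -12, 0], 0, 1],
  ],
)

```text
clock: 7.0
position: [0.4933, 0.0049, 0.1316]
ee_rot: [180.0, -0.0, 21.7]
contact_force: [0.7, -0.2, 0.7]
width: -0.002
grasp_force: 0.0
```

```bash
python3 - <<'E'
from h import *
a=snap('scene','s2')['color'][80:280,150:330];b=snap('side','d2')['color'][100:300,165:345]
cv2.imwrite('pics/m2.png',cv2.convertScaleAbs(cv2.resize(np.hstack([a,b]),None,fx=2.2,fy=2.2)[:,:,::-1],alpha=1.6)); print(robot.get_state()['position'])
E
```

```text
[0.49178553 0.00439724 0.13107165]
```

View pics/m2.png

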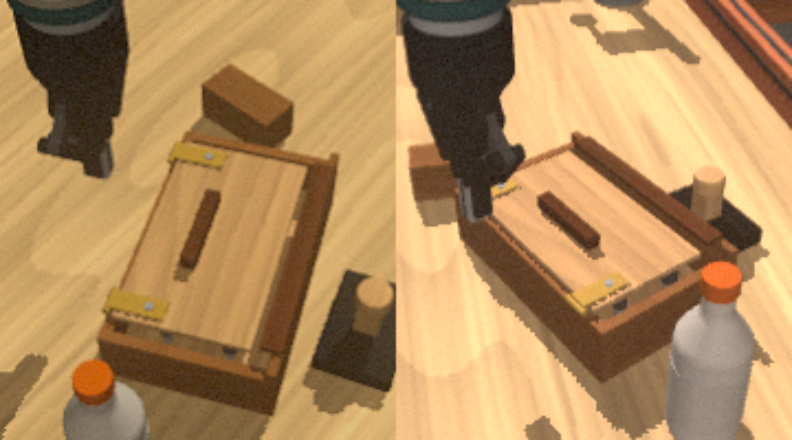

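The cover lies flat, with a small gap before the lip. The strip is at about (241,184) in the scene and (244,200) in the side view; I'll check its position.

```bash
python3 - <<'E'
from h import *
S=np.load('pics/s2.npy',allow_pickle=True).item();D=np.load('pics/d2.npy',allow_pickle=True).item()
C=np.array([.597,.048])
def lab(c,nm,roi):
    x0,y0,x1,y1=roi; g=c['color'][y0:y1,x0:x1].max(2); m=(g<75).astype(np.uint8)
    n,l,st,ce=cv2.connectedComponentsWithStats(m); i=1+np.argmax(st[1:,4]); print(nm,st[i],ce[i]+[x0,y0]); return ce[i]+[x0,y0]
u=lab(S,'S',(225,160,256,212));v=lab(D,'D',(226,185,262,216))
p,e=tri(S,u,D,v); p=np.array(p); d=p[:2]-C
print(p,e,'local',d@[.929,.37],d@[-.37,.929]); 
for c,q in((S,u),(D,v)): 
    w=plane(c,q,.077)[:2]-C; print(w@[.929,.37],w@[-.37,.929])
E
```

```text
S [  6   6  19  37 293] [240.31740614 184.4778157 ]
D [  4   3  28  26 260] [243.15384615 200.64615385]
[0.57334634 0.03550049 0.07606349] 0.001410601065527201 local -0.026599072868467175 -0.002860194358676831
-0.026055488755745572 -0.004355570661003551
-0.027132125215706238 -0.00285371349440628
```

Call:
step_arm(
  commands=[
    [[18, 7, 0], 0, 1],
    [[18, 7, 0], 0, 1],
    [[18, 6, 0], 0, 1],
    [[0, 0, -15], 0, 1],
    [[0, 0, -15], 0, 1],
    [[0, 0, -15], 0, 1],
    [[0, 0, -6], 0, 1],
    [[0, 0, 0], 0, 1],
  ],
)

```text
clock: 7.9
position: [0.5473, 0.0251, 0.0787]
ee_rot: [-179.9, 0.2, 21.6]
contact_force: [0.1, -1.0, 0.5]
width: 0.004
grasp_force: 0.0
```

Call:
step_arm(
  commands=[
    [[2.8, 1.1, 0], 0, 1],
    [[2.8, 1.1, 0], 0, 1],
    [[2.8, 1.1, 0], 0, 1],
    [[2.8, 1.1, 0], 0, 1],
    [[1.9, 0.7, 0], 0, 1],
    [[0, 0, 0], 0, 1],
  ],
)

```text
clock: 8.5
position: [0.5619, 0.0305, 0.0805]
ee_rot: [180.0, -0.0, 21.7]
contact_force: [-0.9, -0.2, 0.8]
width: -0.001
grasp_force: 0.1
```

Call:
step_arm(
  commands=[
    [[1.9, 0.7, 0], 0, 1],
    [[1.9, 0.8, 0], 0, 1],
    [[1.9, 0.7, 0], 0, 1],
    [[0, 0, 0], 0, 1],
  ],
)

```text
clock: 8.9
position: [0.5675, 0.0327, 0.0804]
ee_rot: [180.0, -0.0, 21.6]
contact_force: [-1.6, -0.5, 0.9]
width: -0.003
grasp_force: 0.5
```

Call:
step_arm(
  commands=[
    [[1.9, 0.7, 0], 0, 1],
    [[1.9, 0.8, 0], 0, 1],
    [[0, 0, 0], 0, 1],
  ],
)

```text
clock: 9.2
position: [0.5713, 0.0343, 0.0803]
ee_rot: [180.0, -0.0, 21.7]
contact_force: [-1.4, 0.8, 1.0]
width: 0.001
grasp_force: 0.5
```

Call:
step_arm(
  commands=[
    [[1.9, 0.7, 0], 0, 1],
    [[0.9, 0.4, 0], 0, 1],
    [[0, 0, 0], 0, 1],
  ],
)

```text
clock: 9.5
position: [0.572, 0.0345, 0.0801]
ee_rot: [-180.0, 0.3, 21.6]
contact_force: [-13.1, -4.2, 6.9]
width: -0.001
grasp_force: 6.9
```

Call:
step_arm(
  commands=[
    [[-3, -1.2, 0], 0, 1],
    [[-6, -2.4, 0], 0, 1],
    [[0, 0, 15], 0, 1],
    [[0, 0, 25], 0, 1],
    [[-15, -6, 25], 0, 1],
    [[-30, -12, 20], 0, 1],
    [[-30, -12, 10], 0, 1],
    [[-30, -12, 0], 0, 1],
  ],
)

```text
clock: 10.3
position: [0.4601, -0.0108, 0.1788]
ee_rot: [179.8, -0.3, 21.7]
contact_force: [1.3, -0.6, 0.1]
width: 0.007
grasp_force: 0.0
```

```bash
python3 - <<'E'
from h import *
S=snap('scene','s3');D=snap('side','d3')
a=S['color'][80:280,150:330];b=D['color'][100:300,165:345]
cv2.imwrite('pics/m3.png',cv2.convertScaleAbs(cv2.resize(np.hstack([a,b]),None,fx=2.2,fy=2.2)[:,:,::-1],alpha=1.6))
C=np.array([.597,.048])
def lab(c,nm,roi):
    x0,y0,x1,y1=roi; g=c['color'][y0:y1,x0:x1].max(2); m=(g<75).astype(np.uint8)
    n,l,st,ce=cv2.connectedComponentsWithStats(m); i=1+np.argmax(st[1:,4]); print(nm,st[i],ce[i]+[x0,y0]); return ce[i]+[x0,y0]
u=lab(S,'S',(228,160,264,217));v=lab(D,'D',(226,182,270,218))
p,e=tri(S,u,D,v);d=p[:2]-C
print(p,e,'local',d@[.929,.37],d@[-.37,.929],robot.get_state()['position'])
E
```

```text
S [ 10   8  20  40 294] [248.1462585  186.65986395]
D [ 10   3  28  26 266] [249.66917293 197.73684211]
[0.58810454 0.04086318 0.07615868] 0.001919043589407683 local -0.010904506491953011 -0.0033387850150293817 [ 0.45821057 -0.01122948  0.17710634]
```

View pics/m3.png

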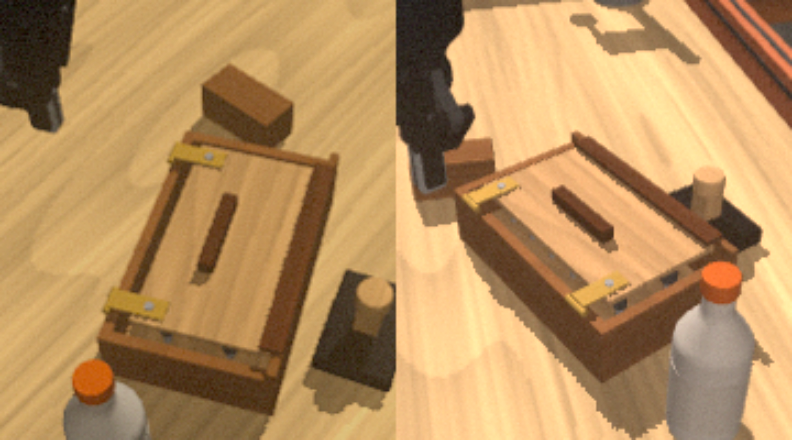

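The cover's edge is under the lip in both views. The strip has moved 15.7 mm, the case has not moved, and the hand is clear.

```bash
python3 -c "
from station import robot
print(robot.sign_off())"
```

```text
the job is handed in; nothing more can be done
None
```

The case is closed: the cover lies flat with its free edge tucked under the lip (slid out about 15.7 of 16 mm), nothing else moved, the hand is clear, and the job was handed in at about 10.5 s.

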